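Snap the nut driver into the free spring clips

TASK

A long nut driver with a black eight-sided handle has been left lying on the bench. Put it back in the one free place of the clip rail: press it down sideways into both spring clips until it is fully home, lying level with its steel shank pointing the same way as the two drivers beside it, and let go.

Things in the scene. Friction and masses are not known exactly. Their poses are not given: they have to be found in the camera images.
- driver_centre (a point): Centre of the long loose driver's handle, half-way up: 9 mm above its underside. Black, eight-sided, 18 mm across flats, 140 mm long (70 mm either side), about 90 g, lying on a flat. x: along the handle to the shank; z up. Grip it here from above, across the side flats (along y), between where the clips will hold it. The loose driver with a 55 mm handle is not wanted.
- driver_tip (a point): End of the same driver's steel shank and socket (12 mm diameter), 114 mm from the handle's centre along its x axis.
- free_clips (a point): Seat of the handle's centre in the free place, 40 mm over the bench, 34 over the rail. x: way the shank must point; y: along the row (places 78 mm apart); z up. Clips 12 mm long at x = +-45 mm, nothing between. Sprung lips reach 26 mm above this point; mouth 33 mm wide, narrowing to 13 at 7 mm above it. Straight down, 10 to 20 N, it snaps onto a firm rest. The neighbours' drivers are fixed.

How it is judged:
By the outcome, as a careful person would: the job done as asked, in the order asked, and still so for the second after the job is handed in, with the robot touching nothing.
It also fails if it takes over 32 s, if anything falls off the work surface, if the arm or the gripper's body presses on something with over 40 N, if the wrist force passes 120 N, or if a joint passes its speed limit or range.

ROBOT

A 7-joint arm with a two-finger parallel gripper is mounted at the origin on a cart in front of the work surface, level with it; the furniture and walls round the work are solid. World frame = base frame: x ahead of the robot, y to its left, z up, the work surface at z = 0. Lengths are in m, angles in rad, forces in N, time in s.
With the tool pointing down it reaches from about 0.425 to 0.925 m from the base axis. Payload 6.8 kg.
Tool frame: the origin (TCP) lies between the finger pads; the fingertips stand r.tcp_to_tips ahead of it and the grasp point (between the pads) lies 3 mm ahead of it (r.tcp_to_tips is the distance from the TCP to the fingertips, in m); z points along the fingers, y is the line along which they close (so a half turn about z gives the same grasp; the last joint's range is limited). The gripper opens to 85 mm and grips with 20 to 120 N. Pads are 22 mm wide; open, the fingers measure 114 mm over their backs; the gripper's body (76 mm by 85 mm) begins 54 mm behind the grasp point. The pads swing forward as they close: fully open they stand 13 mm farther back than shut.
Start: joints at [1.003, 0.477, 0.022, 1.555, -0.011, 1.109, -0.083], TCP at [0.3, -0.605, 0.218] pointing down, gripper open.
Joint ranges: [-2.96, 2.96], [-0.34, 2.1], [-1.41, 1.46], [0.24, 2.44], [-1.37, 4.51], [0.17, 1.92], [-2.96, 2.96]. Speed limits (rad/s): [2.39, 2.39, 3.14, 3.14, 3.14, 3.14, 3.14].

INTERFACE

Orientations are given as a rotation vector (axis times angle).
In Python, from bench import r gives the robot as it stands. The module is installed in compiled form; this text tells all that it offers.
- The arm moves only by the tool step_arm, never from a script. Its argument "moves" is a list of rows, each an object of numbers: "rx", "ry", "rz": the turn, a rotation vector about the tool's x, y, z in degrees; "dx", "dy", "dz": the shift along the tool's x, y, z in mm; "gripper": the opening, from -1 (shut) to 1 (fully open). In form: [{"rx": .., "ry": .., "rz": .., "dx": .., "dy": .., "dz": .., "gripper": ..}, ...]. A call has 1 to 20 rows; each row shifts and turns the commanded pose from where the row before left it, along the tool's axes as they then stand; what a row does not reach is not made up. A row lasts 1/8 s, in which the tool goes at most 62.5 mm and 10.7 degrees, less where a joint would pass 70% of its speed; a pose out of reach is approached as far as the arm can. A call is refused whole if a number of a shift passes 62.5 or a number of a turn 10.7, either way. A call with a gripper value outside its range is refused whole. The fingers move at their own pace and stop on an object; "grip_force" is the grip in N (left out, the last holds). Time passes only in rows, so rows that do not move let the fingers close. It gives the time, the measured TCP pose, the force, the opening and the grip force at its end, in the units of the state.
- r.get_obs(): the state, without advancing time (a new reading comes with each control period).
- r.grab_frame(name): name is "scene" or "top" or "wrist"; returns the picture (420x560x3 uint8, blue, green, red); there is no depth.
- r.camera_info(name): a dict with "mtx" (3x3 intrinsics, pixels), "rvec" (rotation vector, rad) and "tvec" (3), from world to camera coordinates, as OpenCV has them. Camera axes: x right, y down, z forward; pixel columns grow to the right and rows downward; lengths in m; the calibration is good to about 2 mm. A picture is of the moment at which its call begins: read the wrist's pose just before it. camera_info takes no time and is no camera call; for the wrist camera it gives the pose at the moment of the call.
- r.hand_in(): hands the job in; it is judged then, once.
The state is a dict: "clock": time; "joints": joint angles; "qvel": joint speeds; "tau": joint torques, N m; "tcp_pos": TCP position; "orientation": TCP orientation; "contact_force": force on the tool from outside, world axes, zero at the start; "moment": the same for the moment, N m; "grip_width": finger opening in m; "gripper_force": force on a finger pad.
Only numpy, scipy, OpenCV 4.12 (cv2) and the standard library are available. Lean on these libraries where they do the work, as an engineer would, in place of code of your own. Each camera call takes 0.05 s, during which the arm holds its last target. There are 200 camera calls.

## Working session

There is one attempt and no reset: what is moved stays moved. The work goes in short steps, Python scripts to look and compute and a tool call to move; the robot and the scene stay as the last step left them, time stands still between calls to the robot, and variables do not carry over. Pictures are saved under pics/ and viewed, at most 10 in all, crops included, and the job is handed in when it is done.

Besides the shell and the picture viewer there is one more tool, called as name(argument=value, ...), one argument or row to a line, values as JSON. step_arm: Moves the arm, as the interface text tells. Its arguments: {"type":"object","properties":{"moves":{"type":"array","items":{"type":"object","properties":{"rx":{"type":"number"},"ry":{"type":"number"},"rz":{"type":"number"},"dx":{"type":"number"},"dy":{"type":"number"},"dz":{"type":"number"},"gripper":{"type":"number"}}}},"grip_force":{"type":"number"}},"required":["moves"]}

```bash
mkdir -p pics; python3 - <<'E'
from bench import r
import cv2,numpy as np
for n in("scene","top"):
    c=r.camera_info(n);R=cv2.Rodrigues(np.array(c['rvec'],float))[0]
    print(n,np.round(c['mtx'],1).tolist(),(-R.T@np.array(c['tvec']).ravel()).round(3),R.round(2).tolist())
    cv2.imwrite(f"pics/{n}.png",r.grab_frame(n))
o=r.get_obs();print(o['clock'],o['tcp_pos'],o['orientation'],r.tcp_to_tips,o['grip_width'])
E
```

```text
scene [[389.6, 0.0, 281.0], [0.0, 389.6, 210.7], [0.0, 0.0, 1.0]] [0.034 0.331 0.663] [[-0.55, -0.84, -0.01], [-0.59, 0.39, -0.71], [0.59, -0.38, -0.71]]
top [[415.2, 0.0, 283.5], [0.0, 415.2, 201.9], [0.0, 0.0, 1.0]] [0.484 0.009 1.007] [[-0.01, -1.0, -0.01], [-1.0, 0.01, -0.06], [0.06, 0.01, -1.0]]
0.1 [ 0.2992915  -0.60442095  0.21703531] [-3.05743234e+00 -7.15587911e-01  7.77842203e-04] 0.022 0.08542011416740997
```

View pics/scene.png

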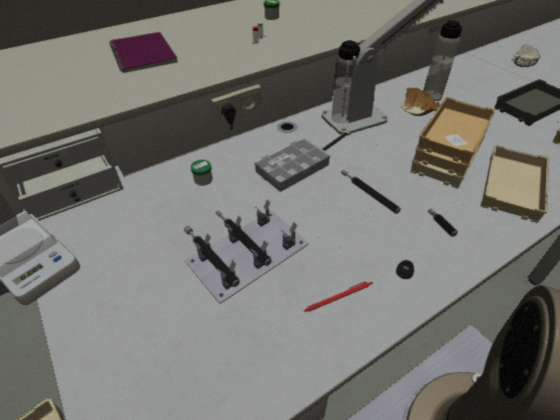

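View pics/top.png

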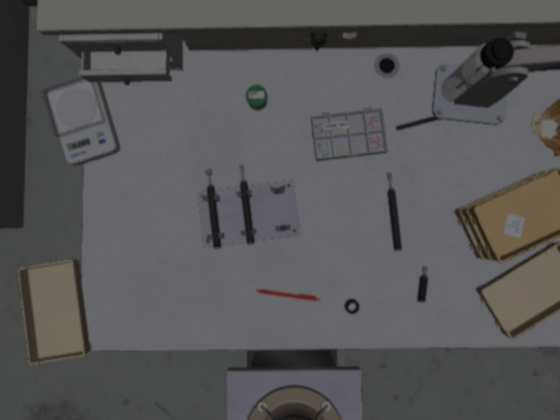

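Scene: the long driver runs from its tip at (344,173) to its handle end at (399,211), and the free clips are at (264,214) and (289,236). Top: the driver's handle runs (392,190)–(397,248) with the shank pointing up, and the free clips are at about (278,188) and (282,228). Next I'll segment the handles in both views.

```bash
cat > h.py <<'E'
import cv2,numpy as np
def cam(c):
    R=cv2.Rodrigues(np.array(c['rvec'],float))[0];t=np.array(c['tvec'],float).ravel()
    return np.array(c['mtx'],float),R,t
def plane(c,uv,z):
    K,R,t=cam(c);o=-R.T@t;d=R.T@np.linalg.inv(K)@np.array([uv[0],uv[1],1.]);return o+d*(z-o[2])/d[2]
def tri(c1,u1,c2,u2):
    P=[np.array(K)@np.c_[R,t] for K,R,t in(cam(c1),cam(c2))]
    X=cv2.triangulatePoints(P[0],P[1],np.float64(u1).reshape(2,1),np.float64(u2).reshape(2,1)).ravel();X=X[:3]/X[3]
    p=cv2.projectPoints(X,np.float64(c1['rvec']),np.float64(c1['tvec']),P[0][:,:3]*0+c1['mtx'],None)[0].ravel()
    return X,float(np.hypot(*(p-u1)))
def dark(img,box,th,amin=40):
    x0,y0,x1,y1=box;m=(img[y0:y1,x0:x1].max(2)<th).astype(np.uint8)
    n,l,s,c=cv2.connectedComponentsWithStats(m);out=[]
    for i in range(1,n):
        if s[i,4]>=amin:
            p=np.argwhere(l==i)[:,::-1].astype(np.float32)+[x0,y0]
            (cx,cy),wh,a=cv2.minAreaRect(p.astype(np.float32));b=cv2.boxPoints(((cx,cy),wh,a))
            k=[(b[0]+b[1])/2,(b[2]+b[3])/2] if np.hypot(*(b[0]-b[1]))<np.hypot(*(b[1]-b[2])) else [(b[1]+b[2])/2,(b[3]+b[0])/2]
            k.sort(key=lambda q:q[1]);out.append(((cx,cy),wh,k,int(s[i,4])))
    return out
E
python3 - <<'E'
from bench import r
from h import *
S,T=cv2.imread('pics/scene.png'),cv2.imread('pics/top.png')
cs,ct=r.camera_info('scene'),r.camera_info('top')
a=dark(S,(335,165,410,220),50);b=dark(T,(380,170,405,255),50)
for q in a+b:print(np.round(q[0],1),np.round(q[1],1),np.round(q[2],1).tolist(),q[3])
A,B=max(a,key=lambda q:q[3]),max(b,key=lambda q:q[3])
print('centre',tri(cs,A[0],ct,B[0]));e=[tri(cs,A[2][i],ct,B[2][i]) for i in(0,1)];print(e,np.linalg.norm(e[0][0]-e[1][0]))
P=[plane(ct,B[2][i],.009) for i in(0,1)];print(P)
up=lambda i,b:cv2.resize(i[b[1]:b[3],b[0]:b[2]],None,fx=4,fy=4,interpolation=cv2.INTER_CUBIC)
x=up(S,(180,195,310,300));y=up(T,(195,160,305,255))
x=cv2.resize(x,(400,323));y=cv2.resize(y,(400,345))
c=np.zeros((345,800,3),np.uint8);c[:323,:400]=x;c[:,400:]=y
cv2.imwrite('pics/c1.png',cv2.convertScaleAbs(c,alpha=1.5))
E
```

```text
[375.3 194.5] [56.   6.3] [[352.5, 178.1999969482422], [398.1000061035156, 210.8000030517578]] 325
[394.  218.8] [60.4  6.8] [[390.6000061035156, 188.8000030517578], [397.29998779296875, 248.89999389648438]] 411
centre (array([ 0.50396562, -0.24808276,  0.00607491]), 0.3739804086473151)
[(array([ 0.57725548, -0.23931539,  0.01135461]), 0.4935561243710178), (array([ 0.43209869, -0.2541435 ,  0.00547705]), 0.37277991898243995)] 0.14603051415689408
[array([ 0.57675532, -0.24074965,  0.009     ]), array([ 0.43281389, -0.25266075,  0.009     ])]
```

View pics/c1.png

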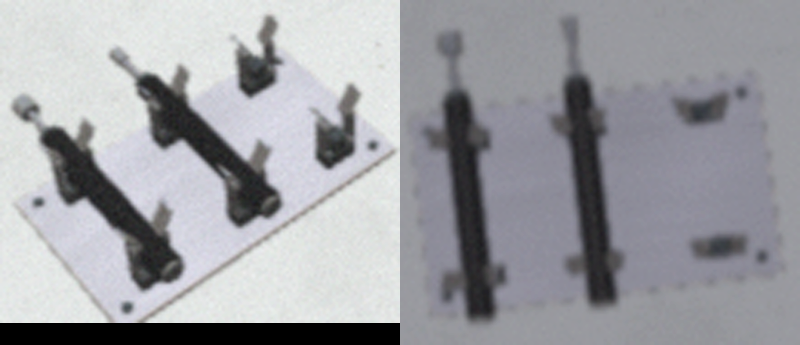

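The crop shows the free clips at about top-view pixels (278.3,190.3) and (283,227.4). They line up parallel to the neighbours, whose shanks point up-image. The driver measures (0.504,-0.247), handle height 6–9 mm, length 145 mm, yaw about 4.7°, which agrees with the text. Moving above it now.

step_arm(
  moves=[
    {"dx": 34, "dy": -23, "gripper": 1},
    {"dx": 34, "dy": -23},
    {"dx": 34, "dy": -23},
    {"dx": 34, "dy": -23},
    {"dx": 34, "dy": -23},
    {"dx": 34, "dy": -23},
    {"dx": 34, "dy": -23},
    {"dx": 34, "dy": -23},
    {"dx": 34, "dy": -23},
    {"dx": 34, "dy": -23},
    {"rz": 7.2},
    {"rz": 7.2},
    {"rz": 7.2},
    {},
  ],
  grip_force=60,
)

```text
invalid input at $.moves[0]: expected keys rx, ry, rz, dx, dy, dz, gripper
```

```bash
python3 - <<'E'
from bench import r
from h import *
c=r.camera_info('wrist');o=r.get_obs();f=r.grab_frame('wrist');cv2.imwrite('pics/w1.png',f)
K,R,t=cam(c);print(-R.T@t,R.round(2).tolist(),np.round(c['mtx'],1).tolist());print(o['tcp_pos'],cv2.Rodrigues(o['orientation'])[0].round(3).tolist(),o['contact_force'])
np.savez('w1.npz',mtx=c['mtx'],rvec=c['rvec'],tvec=c['tvec'])
for p in([.504,-.247,.009],[.577,-.24,.009],[.433,-.2535,.009]):print(cv2.projectPoints(np.float64(p),np.float64(c['rvec']),np.float64(c['tvec']),K,None)[0].ravel())
E
```

```text
[ 0.36489817 -0.57207618  0.37265411] [[0.44, -0.9, -0.0], [-0.86, -0.43, 0.29], [-0.26, -0.13, -0.96]] [[355.5, 0.0, 280.7], [0.0, 355.5, 213.9], [0.0, 0.0, 1.0]]
[ 0.2992915  -0.60442095  0.21703531] [[0.896, 0.444, -0.001], [0.444, -0.896, 0.001], [-0.0, -0.002, -1.0]] [ 0.20874212 -0.74187897 -0.41350313]
[ -20.75173534 -265.44583845]
[  -7.73825123 -397.27209141]
[ -32.05858164 -154.98978498]
```

View pics/w1.png

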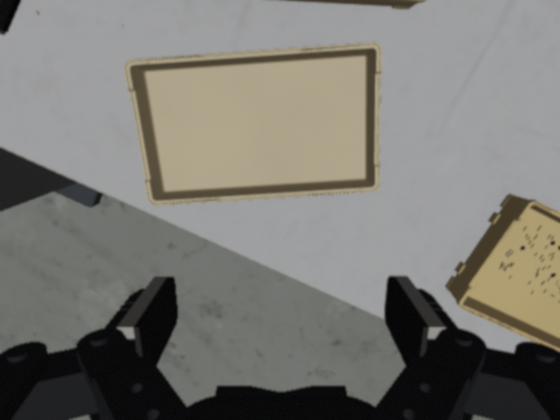

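The call was refused because every row needs all the keys. The wrist picture is just the start view, with a tray in it. I'll stop a little short of the driver, so the camera (73 mm ahead of the tool) sees it.

step_arm(
  moves=[
    {"dx": 30, "dy": -30, "dz": 0, "rx": 0, "ry": 0, "rz": 0, "gripper": 1},
    {"dx": 30, "dy": -30, "dz": 0, "rx": 0, "ry": 0, "rz": 0, "gripper": 1},
    {"dx": 30, "dy": -30, "dz": 0, "rx": 0, "ry": 0, "rz": 0, "gripper": 1},
    {"dx": 30, "dy": -30, "dz": 0, "rx": 0, "ry": 0, "rz": 0, "gripper": 1},
    {"dx": 30, "dy": -30, "dz": 0, "rx": 0, "ry": 0, "rz": 0, "gripper": 1},
    {"dx": 30, "dy": -30, "dz": 0, "rx": 0, "ry": 0, "rz": 0, "gripper": 1},
    {"dx": 30, "dy": -30, "dz": 0, "rx": 0, "ry": 0, "rz": 0, "gripper": 1},
    {"dx": 30, "dy": -30, "dz": 0, "rx": 0, "ry": 0, "rz": 0, "gripper": 1},
    {"dx": 26, "dy": -27, "dz": 0, "rx": 0, "ry": 0, "rz": 0, "gripper": 1},
    {"dx": 0, "dy": 0, "dz": 0, "rx": 0, "ry": 0, "rz": 7.2, "gripper": 1},
    {"dx": 0, "dy": 0, "dz": 0, "rx": 0, "ry": 0, "rz": 7.2, "gripper": 1},
    {"dx": 0, "dy": 0, "dz": 0, "rx": 0, "ry": 0, "rz": 7.2, "gripper": 1},
    {"dx": 0, "dy": 0, "dz": 0, "rx": 0, "ry": 0, "rz": 0, "gripper": 1},
  ],
  grip_force=60,
)

```text
clock: 1.78
tcp_pos: [0.4193, -0.2475, 0.2178]
orientation: [-3.139, -0.132, 0.0]
contact_force: [-0.8, -0.4, -0.1]
grip_width: 0.0855
gripper_force: 0.0
```

```bash
python3 - <<'E'
from bench import r
from h import *
c=r.camera_info('wrist');o=r.get_obs();f=r.grab_frame('wrist');cv2.imwrite('pics/w2.png',f)
K,R,t=cam(c);print(-R.T@t);print(o['tcp_pos'],cv2.Rodrigues(o['orientation'])[0].round(3).tolist(),o['contact_force'])
np.savez('w2.npz',mtx=c['mtx'],rvec=c['rvec'],tvec=c['tvec'])
for p in([.504,-.247,.009],[.577,-.24,.009],[.433,-.2535,.009]):print(cv2.projectPoints(np.float64(p),np.float64(c['rvec']),np.float64(c['tvec']),K,None)[0].ravel())
for q in dark(f,(150,0,420,270),60,300):
  print(np.round(q[0],1),np.round(q[1],1),np.round(q[2],1).tolist(),q[3],[plane(c,k,.009).round(4).tolist() for k in q[2]])
E
```

```text
[ 0.49229582 -0.24172457  0.37338122]
[ 0.41930074 -0.24750571  0.21777523] [[0.996, 0.084, -0.0], [0.084, -0.996, 0.0], [-0.0, -0.0, -1.0]] [-0.84775579 -0.3789054  -0.14152171]
[287.3356266   93.11043962]
[286.87484808   8.09891975]
[287.43382929 166.21218273]
[286.5  87.5] [159.  17.] [[286.5, 8.0], [286.5, 167.0]] 2687 [[0.5771, -0.2397, 0.009], [0.4321, -0.2526, 0.009]]
[330.3 249.4] [15.8 45.1] [[336.6000061035156, 227.6999969482422], [324.0, 271.0]] 658 [[0.3708, -0.3127, 0.009], [0.3183, -0.3052, 0.009]]
```

View pics/w2.png

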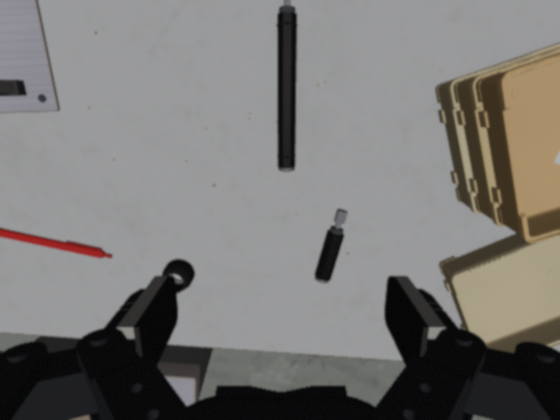

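The wrist view shows the handle at columns 278–296, rows 8–170, with the shank at the top. After correcting for its height, the handle's centre is (0.504,-0.246) at a yaw of 5.1°. That is within 1 mm of the first measurement. Descending to grip with the fingertips about 4 mm above the bench.

step_arm(
  moves=[
    {"dx": 42.5, "dy": 3, "dz": 0, "rx": 0, "ry": 0, "rz": 0, "gripper": 1},
    {"dx": 42.5, "dy": 3, "dz": 0, "rx": 0, "ry": 0, "rz": 0, "gripper": 1},
    {"dx": 0, "dy": 0, "dz": 45, "rx": 0, "ry": 0, "rz": 0, "gripper": 1},
    {"dx": 0, "dy": 0, "dz": 45, "rx": 0, "ry": 0, "rz": 0, "gripper": 1},
    {"dx": 0, "dy": 0, "dz": 45, "rx": 0, "ry": 0, "rz": 0, "gripper": 1},
    {"dx": 0, "dy": 0, "dz": 30, "rx": 0, "ry": 0, "rz": 0, "gripper": 1},
    {"dx": 0, "dy": 0, "dz": 15, "rx": 0, "ry": 0, "rz": 0, "gripper": 1},
    {"dx": 0, "dy": 0, "dz": 11, "rx": 0, "ry": 0, "rz": 0, "gripper": 1},
    {"dx": 0, "dy": 0, "dz": 0, "rx": 0, "ry": 0, "rz": 0, "gripper": 1},
  ],
  grip_force=100,
)

```text
clock: 2.95
tcp_pos: [0.5048, -0.2466, 0.027]
orientation: [-3.139, -0.131, -0.0]
contact_force: [0.2, -0.1, 0.3]
grip_width: 0.0849
gripper_force: 0.0
```

step_arm(
  moves=[
    {"dx": 0, "dy": 0, "dz": 0, "rx": 0, "ry": 0, "rz": 0, "gripper": -1},
    {"dx": 0, "dy": 0, "dz": 0, "rx": 0, "ry": 0, "rz": 0, "gripper": -1},
    {"dx": 0, "dy": 0, "dz": 0, "rx": 0, "ry": 0, "rz": 0, "gripper": -1},
    {"dx": 0, "dy": 0, "dz": 0, "rx": 0, "ry": 0, "rz": 0, "gripper": -1},
    {"dx": 0, "dy": 0, "dz": 0, "rx": 0, "ry": 0, "rz": 0, "gripper": -1},
    {"dx": 0, "dy": 0, "dz": 0, "rx": 0, "ry": 0, "rz": 0, "gripper": -1},
  ],
)

```text
clock: 3.7
tcp_pos: [0.5047, -0.2465, 0.0269]
orientation: [-3.139, -0.13, 0.0]
contact_force: [0.1, -0.1, 0.1]
grip_width: -0.0001
gripper_force: 0.0
```

The fingers shut completely with nothing between them, so I'm looking before doing anything else.

```bash
python3 - <<'E'
from bench import r
from h import *
print(r.tcp_to_tips)
T=r.grab_frame('top');S=r.grab_frame('scene');W=r.grab_frame('wrist')
c=np.zeros((600,800,3),np.uint8)
c[:300,:400]=cv2.resize(S[130:250,310:470],(400,300),interpolation=2);c[:300,400:]=cv2.resize(T[150:270,330:490],(400,300),interpolation=2)
c[300:,:400]=cv2.resize(W,(400,300))
cv2.imwrite('pics/c2.png',c)
E
```

```text
0.022
```

View pics/c2.png

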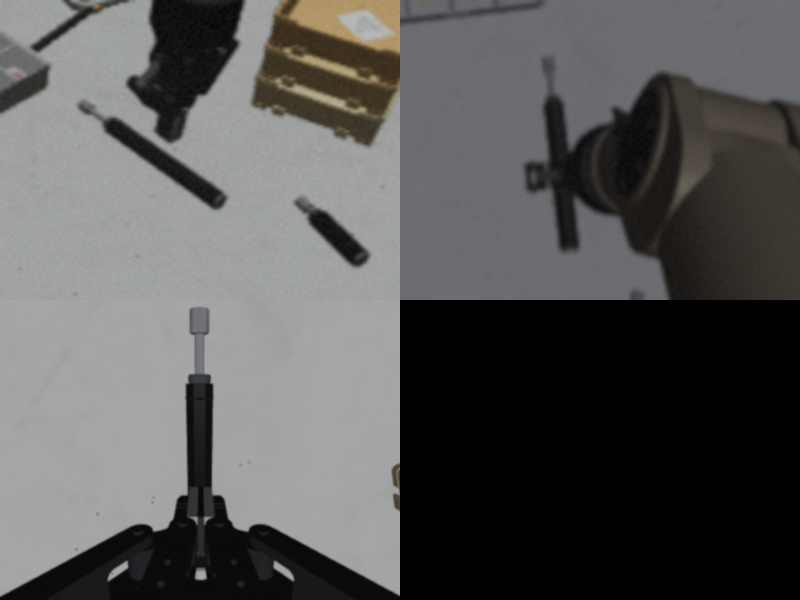

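The fingers are shut while the handle lies undisturbed underneath them. I'll measure where the fingertips really are: scene pixel about (378,184), on the vertical line through the TCP.

```bash
python3 - <<'E'
from bench import r
from h import *
cs=r.camera_info('scene');K,R,t=cam(cs)
pr=lambda p:cv2.projectPoints(np.float64(p),np.float64(cs['rvec']),np.float64(cs['tvec']),K,None)[0].ravel().round(1)
for z in(0,.005,.009,.018,.027,.035,.04):print(z,pr([.5047,-.2465,z]))
S=cv2.imread('pics/c2.png')[:300,:400]
for q in dark(S,(90,110,240,215),60,300):print(np.round(q[2],1)/2.5+[310,130])
c=r.camera_info('wrist');np.set_printoptions(suppress=True)
Kw,Rw,tw=cam(c)
for z in(.005,.018,.03):print(cv2.projectPoints(np.float64([.5047,-.2465,z]),np.float64(c['rvec']),np.float64(c['tvec']),Kw,None)[0].ravel()*400/560+[0,300])
E
```

```text
0 [373.9 196.4]
0.005 [374.2 194.9]
0.009 [374.5 193.7]
0.018 [375.1 191. ]
0.027 [375.7 188.3]
0.035 [376.2 185.8]
0.04 [376.5 184.3]
[[378.19999695 174.        ]
 [378.19999695 186.        ]]
[[352.40000153 178.20000076]
 [398.59999847 211.19999695]]
[200.01971897 476.79865573]
[199.97775865 483.86620468]
[199.93348807 491.32287889]
```

The tips measure about 33 mm above the bench while the TCP reads 27 mm, so they stand higher than the text's figure suggests. I'll open part-way and go down in small steps, watching the force.

step_arm(
  moves=[
    {"dx": 0, "dy": 0, "dz": 0, "rx": 0, "ry": 0, "rz": 0, "gripper": 0.1},
    {"dx": 0, "dy": 0, "dz": 0, "rx": 0, "ry": 0, "rz": 0, "gripper": 0.1},
    {"dx": 0, "dy": 0, "dz": 0, "rx": 0, "ry": 0, "rz": 0, "gripper": 0.1},
    {"dx": 0, "dy": 0, "dz": 5, "rx": 0, "ry": 0, "rz": 0, "gripper": 0.1},
    {"dx": 0, "dy": 0, "dz": 4, "rx": 0, "ry": 0, "rz": 0, "gripper": 0.1},
    {"dx": 0, "dy": 0, "dz": 0, "rx": 0, "ry": 0, "rz": 0, "gripper": 0.1},
  ],
)

```text
clock: 4.6
tcp_pos: [0.5043, -0.2464, 0.0174]
orientation: [-3.138, -0.13, 0.001]
contact_force: [0.2, -0.0, -0.1]
grip_width: 0.047
gripper_force: 0.0
```

```bash
python3 - <<'E'
from bench import r
from h import *
S=r.grab_frame('scene');W=r.grab_frame('wrist')
c=np.zeros((600,800,3),np.uint8)
c[:,:400]=cv2.resize(S[140:230,345:405],(400,600),interpolation=2);c[:300,400:]=cv2.resize(W,(400,300));c[300:,400:]=cv2.resize(W[270:420,180:380],(400,300))
cv2.imwrite('pics/c3.png',cv2.convertScaleAbs(c,alpha=1.6))
E
```

```text
(no output)
```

View pics/c3.png

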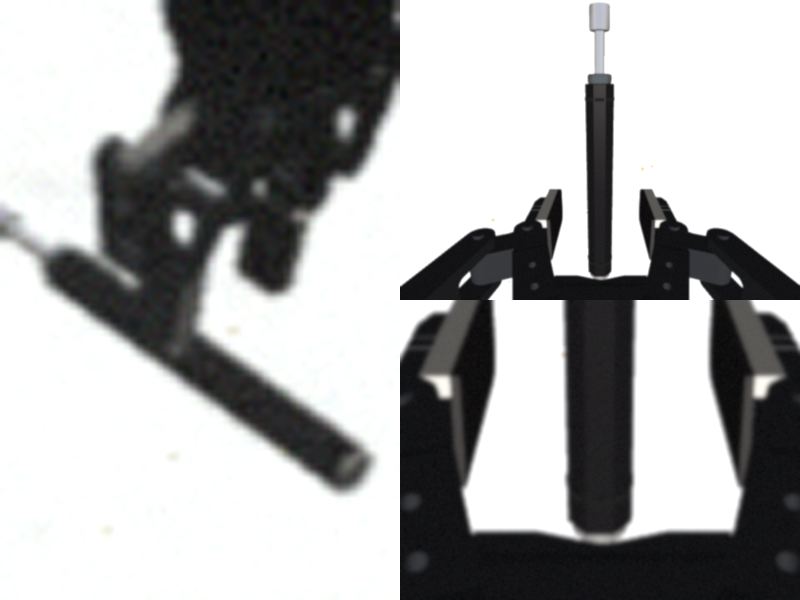

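The handle is centred between the pads, which sit at columns 440–500 and 700–760 of the lower crop, and nothing is touching. I'll keep going down in small steps, feeling for the bench.

step_arm(
  moves=[
    {"dx": 0, "dy": 0, "dz": 4, "rx": 0, "ry": 0, "rz": 0, "gripper": 0.1},
    {"dx": 0, "dy": 0, "dz": 0, "rx": 0, "ry": 0, "rz": 0, "gripper": 0.1},
  ],
)

```text
clock: 4.95
tcp_pos: [0.5044, -0.2465, 0.0136]
orientation: [-3.139, -0.13, 0.001]
contact_force: [-1.2, 0.4, 0.2]
grip_width: 0.0468
gripper_force: 0.0
```

```bash
python3 - <<'E'
from bench import r
from h import *
cs=r.camera_info('scene');K,R,t=cam(cs)
pr=lambda p:cv2.projectPoints(np.float64(p),np.float64(cs['rvec']),np.float64(cs['tvec']),K,None)[0].ravel().round(1)
for y in(-.272,-.285,-.221,-.208):
  for z in(0,.01,.02,.03):print(y,z,pr([.505,y,z]))
E
```

```text
-0.272 0 [381.4 192.5]
-0.272 0.01 [382.1 189.5]
-0.272 0.02 [382.8 186.5]
-0.272 0.03 [383.5 183.5]
-0.285 0 [385.2 190.6]
-0.285 0.01 [385.9 187.6]
-0.285 0.02 [386.6 184.6]
-0.285 0.03 [387.4 181.5]
-0.221 0 [366.1 200.3]
-0.221 0.01 [366.7 197.3]
-0.221 0.02 [367.3 194.3]
-0.221 0.03 [367.9 191.2]
-0.208 0 [362.1 202.3]
-0.208 0.01 [362.7 199.3]
-0.208 0.02 [363.2 196.3]
-0.208 0.03 [363.8 193.3]
```

step_arm(
  moves=[
    {"dx": 0, "dy": 0, "dz": 4, "rx": 0, "ry": 0, "rz": 0, "gripper": 0.1},
    {"dx": 0, "dy": 0, "dz": 3, "rx": 0, "ry": 0, "rz": 0, "gripper": 0.1},
    {"dx": 0, "dy": 0, "dz": 0, "rx": 0, "ry": 0, "rz": 0, "gripper": 0.1},
  ],
)

```text
clock: 5.32
tcp_pos: [0.5044, -0.2464, 0.0065]
orientation: [-3.139, -0.13, 0.001]
contact_force: [0.4, -0.1, -0.3]
grip_width: 0.0469
gripper_force: 0.0
```

step_arm(
  moves=[
    {"dx": 0, "dy": 0, "dz": 3, "rx": 0, "ry": 0, "rz": 0, "gripper": 0.1},
    {"dx": 0, "dy": 0, "dz": 2, "rx": 0, "ry": 0, "rz": 0, "gripper": 0.1},
    {"dx": 0, "dy": 0, "dz": 0, "rx": 0, "ry": 0, "rz": 0, "gripper": 0.1},
  ],
)

```text
clock: 5.7
tcp_pos: [0.5045, -0.2465, 0.0017]
orientation: [-3.139, -0.13, 0.0]
contact_force: [-0.4, 0.3, 0.4]
grip_width: 0.0469
gripper_force: 0.0
```

step_arm(
  moves=[
    {"dx": 0, "dy": 0, "dz": 3, "rx": 0, "ry": 0, "rz": 0, "gripper": 0.1},
    {"dx": 0, "dy": 0, "dz": 0, "rx": 0, "ry": 0, "rz": 0, "gripper": -0.3},
    {"dx": 0, "dy": 0, "dz": 0, "rx": 0, "ry": 0, "rz": 0, "gripper": -0.3},
  ],
  grip_force=30,
)

```text
clock: 6.08
tcp_pos: [0.5047, -0.2465, -0.0011]
orientation: [3.139, 0.13, 0.0]
contact_force: [-0.2, -0.3, -0.1]
grip_width: 0.0302
gripper_force: 0.0
```

```bash
python3 - <<'E'
from bench import r
from h import *
S=r.grab_frame('scene');W=r.grab_frame('wrist')
c=np.zeros((600,800,3),np.uint8)
c[:,:400]=cv2.resize(S[140:230,345:405],(400,600),interpolation=2);c[:300,400:]=cv2.resize(W,(400,300));c[300:,400:]=cv2.resize(W[270:420,180:380],(400,300))
cv2.imwrite('pics/c4.png',cv2.convertScaleAbs(c,alpha=1.6))
E
```

```text
(no output)
```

View pics/c4.png

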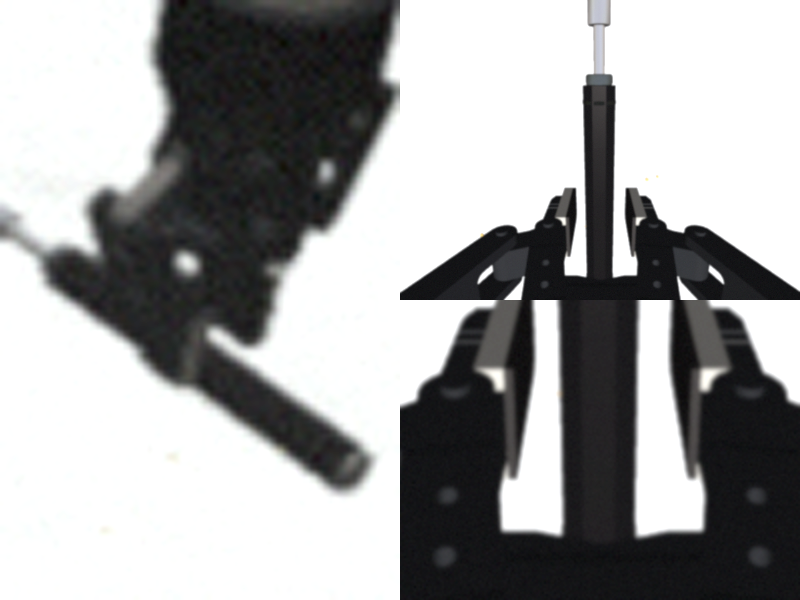

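The tips now sit about 5–8 mm above the bench, beside the handle's flats. Closing.

step_arm(
  moves=[
    {"dx": 0, "dy": 0, "dz": 0, "rx": 0, "ry": 0, "rz": 0, "gripper": -1},
    {"dx": 0, "dy": 0, "dz": 0, "rx": 0, "ry": 0, "rz": 0, "gripper": -1},
    {"dx": 0, "dy": 0, "dz": 0, "rx": 0, "ry": 0, "rz": 0, "gripper": -1},
    {"dx": 0, "dy": 0, "dz": 0, "rx": 0, "ry": 0, "rz": 0, "gripper": -1},
  ],
  grip_force=60,
)

```text
clock: 6.68
tcp_pos: [0.5047, -0.2466, -0.0008]
orientation: [3.139, 0.13, 0.0]
contact_force: [-1.7, 0.6, 4.9]
grip_width: 0.0145
gripper_force: 58.9
```

The opening is 14.5 mm instead of 18, with an upward force of 5 N, so the pads are on the upper bevels and too high. I'll open a little, go lower and close again.

step_arm(
  moves=[
    {"dx": 0, "dy": 0, "dz": 0, "rx": 0, "ry": 0, "rz": 0, "gripper": -0.3},
    {"dx": 0, "dy": 0, "dz": 0, "rx": 0, "ry": 0, "rz": 0, "gripper": -0.3},
    {"dx": 0, "dy": 0, "dz": 4, "rx": 0, "ry": 0, "rz": 0, "gripper": -0.3},
    {"dx": 0, "dy": 0, "dz": 3, "rx": 0, "ry": 0, "rz": 0, "gripper": -0.3},
    {"dx": 0, "dy": 0, "dz": 0, "rx": 0, "ry": 0, "rz": 0, "gripper": -0.3},
  ],
  grip_force=60,
)

```text
clock: 7.3
tcp_pos: [0.5043, -0.2464, -0.0086]
orientation: [-3.139, -0.13, 0.001]
contact_force: [-0.2, 0.0, -0.6]
grip_width: 0.0298
gripper_force: 0.0
```

step_arm(
  moves=[
    {"dx": 0, "dy": 0, "dz": 2, "rx": 0, "ry": 0, "rz": 0, "gripper": -0.3},
    {"dx": 0, "dy": 0, "dz": 0, "rx": 0, "ry": 0, "rz": 0, "gripper": -0.3},
  ],
)

```text
clock: 7.55
tcp_pos: [0.5046, -0.2465, -0.0102]
orientation: [-3.139, -0.13, 0.0]
contact_force: [0.5, 0.9, 0.5]
grip_width: 0.0301
gripper_force: 0.0
```

step_arm(
  moves=[
    {"dx": 0, "dy": 0, "dz": 0, "rx": 0, "ry": 0, "rz": 0, "gripper": -1},
    {"dx": 0, "dy": 0, "dz": 0, "rx": 0, "ry": 0, "rz": 0, "gripper": -1},
    {"dx": 0, "dy": 0, "dz": 0, "rx": 0, "ry": 0, "rz": 0, "gripper": -1},
    {"dx": 0, "dy": 0, "dz": 0, "rx": 0, "ry": 0, "rz": 0, "gripper": -1},
  ],
  grip_force=80,
)

```text
clock: 8.05
tcp_pos: [0.5048, -0.2466, -0.0097]
orientation: [3.139, 0.13, 0.0]
contact_force: [-1.9, 0.2, 6.0]
grip_width: 0.0152
gripper_force: 78.9
```

step_arm(
  moves=[
    {"dx": 0, "dy": 0, "dz": -8, "rx": 0, "ry": 0, "rz": 0, "gripper": -1},
    {"dx": 0, "dy": 0, "dz": -25, "rx": 0, "ry": 0, "rz": 0, "gripper": -1},
    {"dx": 0, "dy": 0, "dz": -40, "rx": 0, "ry": 0, "rz": 0, "gripper": -1},
    {"dx": 0, "dy": 0, "dz": -40, "rx": 0, "ry": 0, "rz": 0, "gripper": -1},
    {"dx": 0, "dy": 0, "dz": -20, "rx": 0, "ry": 0, "rz": 0, "gripper": -1},
    {"dx": 0, "dy": 0, "dz": 0, "rx": 0, "ry": 0, "rz": 0, "gripper": -1},
  ],
)

```text
clock: 8.8
tcp_pos: [0.5057, -0.2471, 0.1246]
orientation: [3.137, 0.13, 0.005]
contact_force: [0.4, -0.2, -1.6]
grip_width: 0.0153
gripper_force: 78.3
```

```bash
python3 - <<'E'
from bench import r
from h import *
S=r.grab_frame('scene');W=r.grab_frame('wrist');T=r.grab_frame('top')
for n,i in zip('SWT',(S,W,T)):cv2.imwrite(f'pics/l{n}.png',i)
c=np.zeros((600,800,3),np.uint8)
c[:300,:400]=cv2.resize(S[100:220,310:470],(400,300),interpolation=2);c[:300,400:]=cv2.resize(W,(400,300));c[300:,400:]=cv2.resize(W[270:420,180:380],(400,300))
c[300:,:400]=cv2.resize(T[150:270,330:490],(400,300),interpolation=2)
cv2.imwrite('pics/c5.png',cv2.convertScaleAbs(c,alpha=1.6))
E
```

```text
(no output)
```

View pics/c5.png

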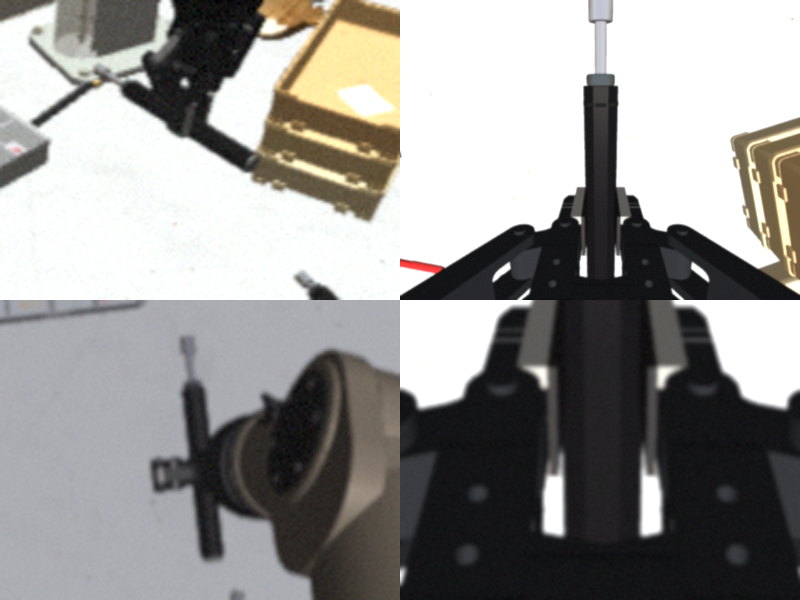

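The driver is held level in the lifted views. Next I'll check its height under the tool, and measure the neighbours and the free clips in the first pictures to get the seat.

```bash
python3 - <<'E'
from bench import r
from h import *
np.set_printoptions(suppress=True,precision=4)
cs,ct=r.camera_info('scene'),r.camera_info('top')
print('held near end',tri(cs,(412,164),ct,(414.8,252)),'expect',[.5057-.0697,-.2471-.006,.143])
S,T=cv2.imread('pics/scene.png'),cv2.imread('pics/top.png')
for n,I,b,ths in(('T',T,(195,160,305,255),(35,45,55)),('S',S,(180,205,310,300),(40,50,60))):
  for th in ths:
    for q in dark(I,b,th,25):print(n,th,np.round(q[0],1),np.round(q[1],1),np.round(q[2],1).tolist(),q[3])
# rough from viewed pixels
N2=[tri(cs,(228.1,222),ct,(243.1,182)),tri(cs,(267.1,261.6),ct,(250.8,243.3))]
N1=[tri(cs,(196.9,238.9),ct,(210.1,186.1)),tri(cs,(235.9,283.4),ct,(217.6,247.5))]
C=[tri(cs,(263.2,219.4),ct,(278.3,190.3)),tri(cs,(288.9,242.1),ct,(283,227.4))]
for a in(N1,N2,C):print(a,'mid',(a[0][0]+a[1][0])/2)
E
```

```text
held near end (array([ 0.4319, -0.2536,  0.1462]), 0.884758905053071) expect [0.43600000000000005, -0.2531, 0.143]
T 35 [246.7 212.1] [58.5  6.1] [[243.5, 183.10000610351562], [250.0, 241.1999969482422]] 322
T 35 [213.6 216.1] [58.6  6.3] [[210.1999969482422, 187.0], [217.0, 245.1999969482422]] 337
T 45 [247.2 212. ] [60.8  7.6] [[243.60000610351562, 181.8000030517578], [250.8000030517578, 242.10000610351562]] 391
T 45 [213.3 216.1] [60.6  7.1] [[210.0, 186.0], [216.6999969482422, 246.3000030517578]] 399
T 55 [246.8 211.9] [62.3  9.1] [[244.3000030517578, 180.89999389648438], [249.3000030517578, 243.0]] 446
T 55 [213.4 216.1] [62.3 11. ] [[211.8000030517578, 185.0], [214.89999389648438, 247.1999969482422]] 458
T 55 [278.2 190.2] [3.7 8.2] [[282.29998779296875, 189.39999389648438], [274.20001220703125, 191.10000610351562]] 29
T 55 [283.5 227.5] [9. 3.] [[279.0, 227.5], [288.0, 227.5]] 27
S 40 [262.4 220.3] [6.3 8.5] [[266.20001220703125, 218.39999389648438], [258.6000061035156, 222.1999969482422]] 38
S 40 [244.3 242.7] [56.7 15.5] [[224.6999969482422, 222.1999969482422], [263.89999389
[... 793 characters left out ...]
78]] 115
S 60 [245.8 243.2] [60.8 16.9] [[224.6999969482422, 221.3000030517578], [266.79998779296875, 265.1000061035156]] 601
S 60 [288.5 240. ] [16. 11.] [[288.5, 232.0], [288.5, 248.0]] 117
S 60 [214.3 262. ] [63.1 16.6] [[193.8000030517578, 238.0], [234.89999389648438, 286.0]] 631
[(array([0.5853, 0.1887, 0.0407]), 0.04873503035346378), (array([0.4423, 0.1724, 0.0381]), 0.41494643666194014)] mid [0.5138 0.1805 0.0394]
[(array([0.5938, 0.111 , 0.0393]), 0.3323927503936776), (array([0.4516, 0.0954, 0.0403]), 0.7829290726091357)] mid [0.5227 0.1032 0.0398]
[(array([0.5763, 0.0304, 0.0159]), 0.4145709583506308), (array([0.4872, 0.0198, 0.0161]), 0.2702669940966912)] mid [0.5317 0.0251 0.016 ]
```

The neighbours' handle centres are (0.5138,0.1805,0.039) and (0.5227,0.1032,0.040), which is 77.8 mm apart. Stepping on one place gives (0.5316,0.0259). The clips' midpoint, measured separately, is (0.5317,0.0251), so the two agree within 1 mm. The yaw is 6.6°. The held handle's centre is about 19 mm above the TCP. Moving it over the free place.

step_arm(
  moves=[
    {"dx": 0, "dy": 0, "dz": 0, "rx": 0, "ry": 0, "rz": -1.8, "gripper": -1},
    {"dx": 8.2, "dy": -38.2, "dz": 0, "rx": 0, "ry": 0, "rz": 0, "gripper": -1},
    {"dx": 8.2, "dy": -38.2, "dz": 0, "rx": 0, "ry": 0, "rz": 0, "gripper": -1},
    {"dx": 8.2, "dy": -38.2, "dz": 0, "rx": 0, "ry": 0, "rz": 0, "gripper": -1},
    {"dx": 8.2, "dy": -38.2, "dz": 0, "rx": 0, "ry": 0, "rz": 0, "gripper": -1},
    {"dx": 8.2, "dy": -38.2, "dz": 0, "rx": 0, "ry": 0, "rz": 0, "gripper": -1},
    {"dx": 8.2, "dy": -38.2, "dz": 0, "rx": 0, "ry": 0, "rz": 0, "gripper": -1},
    {"dx": 8.0, "dy": -38.2, "dz": 0, "rx": 0, "ry": 0, "rz": 0, "gripper": -1},
    {"dx": 0, "dy": 0, "dz": 20, "rx": 0, "ry": 0, "rz": 0, "gripper": -1},
    {"dx": 0, "dy": 0, "dz": 20, "rx": 0, "ry": 0, "rz": 0, "gripper": -1},
    {"dx": 0, "dy": 0, "dz": 0, "rx": 0, "ry": 0, "rz": 0, "gripper": -1},
    {"dx": 0, "dy": 0, "dz": 0, "rx": 0, "ry": 0, "rz": 0, "gripper": -1},
  ],
  grip_force=100,
)

```text
clock: 10.45
tcp_pos: [0.5312, 0.0256, 0.0831]
orientation: [-3.136, -0.18, 0.0]
contact_force: [0.7, -0.0, -0.7]
grip_width: 0.0147
gripper_force: 102.4
```

```bash
python3 - <<'E'
from bench import r
from h import *
np.set_printoptions(suppress=True,precision=4)
o=r.get_obs();M=cv2.Rodrigues(o['orientation'])[0];p=np.array(o['tcp_pos']);print(p,M.round(4).tolist(),'yaw',np.degrees(np.arctan2(M[1,0],M[0,0])))
d=M.T@(np.array([.532,.025,.0213])-p)*1000;print('to seat, tool mm',d)
S=r.grab_frame('scene');T=r.grab_frame('top');W=r.grab_frame('wrist');cw=r.camera_info('wrist')
for n,i in zip('SWT',(S,W,T)):cv2.imwrite(f'pics/m{n}.png',i)
# bright (socket) and handle end in the wrist view
for q in dark(W,(230,60,330,270),60,200):print(np.round(q[0],1),np.round(q[1],1),np.round(q[2],1).tolist(),q[3])
print(W[:,281].max(1)[0:200:10])
c=np.zeros((600,800,3),np.uint8)
c[:300,:400]=cv2.resize(S[180:300,180:340],(400,300),interpolation=2);c[:300,400:]=cv2.resize(W,(400,300))
c[300:,:400]=cv2.resize(T[150:270,190:350],(400,300),interpolation=2);cv2.imwrite('pics/c6.png',c)
E
```

```text
[0.5312 0.0256 0.0831] [[0.9935, 0.1142, -0.0001], [0.1142, -0.9935, 0.0001], [-0.0, -0.0001, -1.0]] yaw 6.557401384020561
to seat, tool mm [ 0.7584  0.6635 61.7778]
[281.  193.5] [151.  46.] [[281.0, 118.0], [281.0, 269.0]] 6630
[154 155 154 143 160 160 161 160 160 160 160  86  55  55  54  44  50  48
  45  42]
```

The tool is on target to within 1 mm, at yaw 6.56°, with the handle end at wrist pixel (281,118), on the tool's line. Going down into the mouth of the clips, then pressing slowly.

step_arm(
  moves=[
    {"dx": 0.7, "dy": 0.5, "dz": 15, "rx": 0, "ry": 0, "rz": 0, "gripper": -1},
    {"dx": 0, "dy": 0, "dz": 10, "rx": 0, "ry": 0, "rz": 0, "gripper": -1},
    {"dx": 0, "dy": 0, "dz": 6, "rx": 0, "ry": 0, "rz": 0, "gripper": -1},
    {"dx": 0, "dy": 0, "dz": 6, "rx": 0, "ry": 0, "rz": 0, "gripper": -1},
    {"dx": 0, "dy": 0, "dz": 0, "rx": 0, "ry": 0, "rz": 0, "gripper": -1},
  ],
)

```text
clock: 11.22
tcp_pos: [0.5314, 0.0252, 0.0454]
orientation: [3.136, 0.18, -0.001]
contact_force: [0.6, 0.6, -0.9]
grip_width: 0.0149
gripper_force: 102.4
```

step_arm(
  moves=[
    {"dx": 0, "dy": 0, "dz": 3, "rx": 0, "ry": 0, "rz": 0, "gripper": -1},
    {"dx": 0, "dy": 0, "dz": 3, "rx": 0, "ry": 0, "rz": 0, "gripper": -1},
    {"dx": 0, "dy": 0, "dz": 3, "rx": 0, "ry": 0, "rz": 0, "gripper": -1},
    {"dx": 0, "dy": 0, "dz": 0, "rx": 0, "ry": 0, "rz": 0, "gripper": -1},
  ],
)

```text
clock: 11.72
tcp_pos: [0.5319, 0.0258, 0.0369]
orientation: [-3.136, -0.18, -0.0]
contact_force: [0.5, 3.0, 0.4]
grip_width: 0.0146
gripper_force: 102.4
```

There is a 3 N side force toward +y, so the handle is rubbing one lip. I'll shift it 1 mm that way and carry on.

step_arm(
  moves=[
    {"dx": 0, "dy": -1, "dz": 0, "rx": 0, "ry": 0, "rz": 0, "gripper": -1},
    {"dx": 0, "dy": 0, "dz": 2, "rx": 0, "ry": 0, "rz": 0, "gripper": -1},
    {"dx": 0, "dy": 0, "dz": 2, "rx": 0, "ry": 0, "rz": 0, "gripper": -1},
    {"dx": 0, "dy": 0, "dz": 0, "rx": 0, "ry": 0, "rz": 0, "gripper": -1},
  ],
)

```text
clock: 12.22
tcp_pos: [0.5322, 0.0261, 0.0329]
orientation: [-3.136, -0.179, -0.002]
contact_force: [2.1, 1.6, 0.9]
grip_width: 0.0147
gripper_force: 102.6
```

step_arm(
  moves=[
    {"dx": 0, "dy": 0, "dz": 2, "rx": 0, "ry": 0, "rz": 0, "gripper": -1},
    {"dx": 0, "dy": 0, "dz": 2, "rx": 0, "ry": 0, "rz": 0, "gripper": -1},
    {"dx": 0, "dy": 0, "dz": 0, "rx": 0, "ry": 0, "rz": 0, "gripper": -1},
  ],
)

```text
clock: 12.6
tcp_pos: [0.5313, 0.0261, 0.0284]
orientation: [3.136, 0.179, -0.001]
contact_force: [0.9, 1.0, -1.3]
grip_width: 0.0147
gripper_force: 102.3
```

step_arm(
  moves=[
    {"dx": 0, "dy": 0, "dz": 2, "rx": 0, "ry": 0, "rz": 0, "gripper": -1},
    {"dx": 0, "dy": 0, "dz": 2, "rx": 0, "ry": 0, "rz": 0, "gripper": -1},
    {"dx": 0, "dy": 0, "dz": 0, "rx": 0, "ry": 0, "rz": 0, "gripper": -1},
  ],
)

```text
clock: 12.98
tcp_pos: [0.5313, 0.0261, 0.0244]
orientation: [3.136, 0.179, -0.001]
contact_force: [0.5, 0.2, -3.6]
grip_width: 0.0143
gripper_force: 102.0
```

step_arm(
  moves=[
    {"dx": 0, "dy": 0, "dz": 2, "rx": 0, "ry": 0, "rz": 0, "gripper": -1},
    {"dx": 0, "dy": 0, "dz": 0, "rx": 0, "ry": 0, "rz": 0, "gripper": -1},
  ],
)

```text
clock: 13.22
tcp_pos: [0.5303, 0.026, 0.022]
orientation: [3.136, 0.179, -0.004]
contact_force: [-0.4, -0.6, -6.9]
grip_width: 0.0147
gripper_force: 101.6
```

The force now pulls downward (-7 N), so the lips have passed over the handle and are drawing it in. I'll press on to the firm rest.

step_arm(
  moves=[
    {"dx": 0, "dy": 0, "dz": 2, "rx": 0, "ry": 0, "rz": 0, "gripper": -1},
    {"dx": 0, "dy": 0, "dz": 0, "rx": 0, "ry": 0, "rz": 0, "gripper": -1},
  ],
)

```text
clock: 13.48
tcp_pos: [0.531, 0.0262, 0.0213]
orientation: [3.136, 0.179, -0.002]
contact_force: [-3.2, 1.2, 4.3]
grip_width: 0.0145
gripper_force: 103.0
```

step_arm(
  moves=[
    {"dx": 0, "dy": 0, "dz": 1, "rx": 0, "ry": 0, "rz": 0, "gripper": -1},
    {"dx": 0, "dy": 0, "dz": 0, "rx": 0, "ry": 0, "rz": 0, "gripper": -1},
  ],
)

```text
clock: 13.72
tcp_pos: [0.531, 0.0262, 0.0212]
orientation: [3.136, 0.179, -0.002]
contact_force: [-8.0, -0.1, 13.7]
grip_width: 0.015
gripper_force: 104.5
```

It met the firm rest exactly at the predicted height, TCP 21.2 mm. A little more press to be sure both clips are home, then release by opening only part-way and retreat.

step_arm(
  moves=[
    {"dx": 0, "dy": 0, "dz": 1, "rx": 0, "ry": 0, "rz": 0, "gripper": -1},
    {"dx": 0, "dy": 0, "dz": 0, "rx": 0, "ry": 0, "rz": 0, "gripper": -1},
  ],
)

```text
clock: 13.98
tcp_pos: [0.5311, 0.0262, 0.0212]
orientation: [3.136, 0.179, -0.001]
contact_force: [-11.3, -0.8, 25.2]
grip_width: 0.0143
gripper_force: 105.9
```

step_arm(
  moves=[
    {"dx": 0, "dy": 0, "dz": -2, "rx": 0, "ry": 0, "rz": 0, "gripper": -1},
    {"dx": 0, "dy": 0, "dz": 0, "rx": 0, "ry": 0, "rz": 0, "gripper": -0.1},
    {"dx": 0, "dy": 0, "dz": 0, "rx": 0, "ry": 0, "rz": 0, "gripper": -0.1},
    {"dx": 0, "dy": 0, "dz": 0, "rx": 0, "ry": 0, "rz": 0, "gripper": -0.1},
  ],
)

```text
clock: 14.48
tcp_pos: [0.5322, 0.0262, 0.021]
orientation: [3.136, 0.179, 0.001]
contact_force: [-0.5, -0.4, 0.8]
grip_width: 0.0386
gripper_force: 0.0
```

step_arm(
  moves=[
    {"dx": 0, "dy": 0, "dz": -10, "rx": 0, "ry": 0, "rz": 0, "gripper": -0.1},
    {"dx": 0, "dy": 0, "dz": -20, "rx": 0, "ry": 0, "rz": 0, "gripper": -0.1},
    {"dx": 0, "dy": 0, "dz": -40, "rx": 0, "ry": 0, "rz": 0, "gripper": -0.1},
    {"dx": 0, "dy": 0, "dz": -50, "rx": 0, "ry": 0, "rz": 0, "gripper": -0.1},
    {"dx": 0, "dy": 50, "dz": -30, "rx": 0, "ry": 0, "rz": 0, "gripper": -0.1},
    {"dx": -20, "dy": 50, "dz": 0, "rx": 0, "ry": 0, "rz": 0, "gripper": -0.1},
    {"dx": -20, "dy": 50, "dz": 0, "rx": 0, "ry": 0, "rz": 0, "gripper": -0.1},
    {"dx": -20, "dy": 50, "dz": 0, "rx": 0, "ry": 0, "rz": 0, "gripper": -0.1},
    {"dx": 0, "dy": 0, "dz": 0, "rx": 0, "ry": 0, "rz": 0, "gripper": -0.1},
  ],
)

```text
clock: 15.6
tcp_pos: [0.493, -0.1845, 0.1716]
orientation: [3.135, 0.166, -0.0]
contact_force: [0.7, 1.1, 0.1]
grip_width: 0.0385
gripper_force: 0.0
```

```bash
python3 - <<'E'
from bench import r
from h import *
S=r.grab_frame('scene');T=r.grab_frame('top')
cs,ct=r.camera_info('scene'),r.camera_info('top')
for n,I,b,th in(('T',T,(195,160,310,255),45),('S',S,(180,195,315,300),50)):
    for q in dark(I,b,th,100):print(n,np.round(q[0],1),np.round(q[1],1),np.round(q[2],1).tolist(),q[3])
c=np.zeros((450,800,3),np.uint8)
c[:,:400]=cv2.resize(S[180:315,185:305],(400,450),interpolation=2);c[:,400:]=cv2.resize(T[150:264,200:301],(400,450),interpolation=2)
cv2.imwrite('pics/end.png',cv2.convertScaleAbs(c,alpha=1.4))
E
```

```text
T [280.  208.6] [59.9  6.1] [[276.29998779296875, 178.8000030517578], [283.70001220703125, 238.3000030517578]] 359
T [247.2 211.9] [60.2  7.4] [[243.60000610351562, 182.0], [250.6999969482422, 241.8000030517578]] 372
T [213.6 216.2] [60.5  6.8] [[209.8000030517578, 186.10000610351562], [217.3000030517578, 246.1999969482422]] 377
S [274.5 226.7] [58.2 15.8] [[253.10000610351562, 207.0], [295.8999938964844, 246.39999389648438]] 495
S [245.3 243.2] [60.1 16.2] [[224.39999389648438, 221.5], [266.1000061035156, 264.8999938964844]] 529
S [214.3 262.4] [62.4 15.8] [[194.0, 238.6999969482422], [234.60000610351562, 286.0]] 552
```

View pics/end.png

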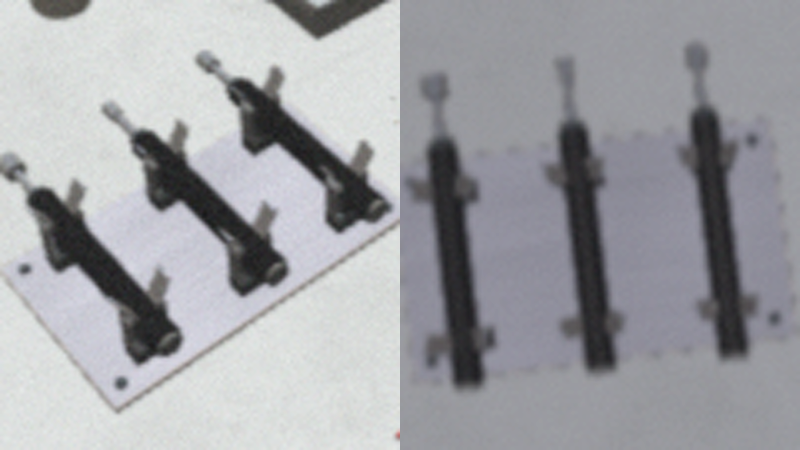

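The last picture shows the driver in the third place, in both clips, level and parallel with its neighbours: handle (705,110)–(735,355) in the top crop, shank pointing the same way. The arm is clear of everything.

```bash
python3 -c "
from bench import r
print(r.hand_in())"
```

```text
the job is handed in; nothing more can be done
None
```

The long nut driver is back in the free place of the clip rail: pressed down to a firm stop in both clips, level, shank pointing the same way as its neighbours, and released. I handed the job in at about 16 s on the robot's clock.

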